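Hold the praline case open

ROBOT

A 6-joint arm with a two-finger parallel gripper is mounted at the origin on the work surface. World frame = base frame: x ahead of the robot, y to its left, z up, the work surface at z = 0. Lengths are in m, angles in rad, forces in N, time in s.
With the tool pointing down it reaches from about 0.275 to 0.875 m from the base axis. Payload 12.5 kg.
Tool frame: the origin (TCP) lies at the very end of the fingers, on their centre line; the grasp point (between the pads) lies 19 mm behind it; z points along the fingers, y is the line along which they close (so a half turn about z gives the same grasp; the last joint's range is limited). The gripper opens to 85 mm and grips with 20 to 120 N. Pads are 22 mm wide; open, the fingers measure 114 mm over their backs; the gripper's body (76 mm by 85 mm) begins 54 mm behind the grasp point. The pads swing forward as they close: fully open they stand 13 mm farther back than shut.
Start: joints at [1.264, 0.351, 1.652, -0, 1.139, -0.085], TCP at [0.121, 0.537, 0.231] pointing down, gripper open.
Joint ranges: [-2.75, 2.75], [-0.79, 2.1], [0.01, 2.65], [-1.57, 4.71], [0.07, 3.14], [-2.87, 2.87]. Speed limits (rad/s): [2.22, 2.22, 2.79, 3.14, 3.14, 3.14].

INTERFACE

Orientations are given as a 3x3 rotation matrix whose columns are the frame's x, y, z axes.
In Python, from bench import manip gives the robot as it stands. Calls block until the motion is done:
- manip.move_ptp(position, orientation): joint-space move of the TCP to a pose.
- manip.move_l(position, attitude=None, max_speed=0.15): straight line of the TCP; attitude=None keeps the orientation; max_speed is the mean speed in m/s.
- manip.move_j(angles): joint-space move.
- manip.set_gripper(opening, effort=None): opening from 0.0 (shut) to 1.0 (fully open); effort is the grip in N (None keeps the last); returns when the fingers have stopped.
- manip.dwell(seconds).
- manip.inverse_kinematics(position, orientation): joint angles nearest the present ones, or None.
- manip.grab_frame(name): name is "scene" or "top" or "wrist"; returns (picture, depth): 400x640x3 uint8, red, green, blue; 400x640 float32, m along the optical axis (not along the pixel's ray), 0 where there is no reading.
- manip.get_calibration(name): a dict with "camera_matrix" (3x3 intrinsics, pixels), "k1" (the pictures are not rectified: a ray, as slopes to the right and down, at radius r is drawn at 1 + k1 r^2 times it, then the intrinsics apply), "R" (3x3) and "t" (3): a world point X has camera coordinates R X + t. Camera axes: x right, y down, z forward; pixel columns grow to the right and rows downward; lengths in m; the calibration is good to about 2 mm. A picture is of the moment at which its call begins: read the wrist's pose just before it. get_calibration takes no time and is no camera call; for the wrist camera it gives the pose at the moment of the call.
A pose or a line that the arm cannot do raises manip.Unreachable and nothing moves.
- manip.sign_off(): hands the job in; it is judged then, once.
Trained networks look in the newest picture that a camera, given by its name, has taken for a name from the list of things; names that differ only in an ending like _2 or _b are one class to them, and where a whole thing is asked for, a point or a joint stands for the part that bears it (a point fixed in the world has none). Each returns a list of dicts, best first, with "confidence" (0 to 1); they miss things now and then, are a little off and sometimes report something else, mostly with a low value. They report only what shows in the picture. A call takes as long as a camera call. They do not tell look-alikes from the thing itself.
- manip.look_for(camera, name): "at" ([x, y, z] in m, in world coordinates, good to about 4 mm: the middle of the surface that is visible of it).
Readings, each from a call of its own:
- manip.current_time(): time.
- manip.current_qpos(): joint angles.
- manip.current_joint_vel(): joint speeds.
- manip.current_joint_torque(): joint torques, N m.
- manip.current_ee_pos(): TCP position.
- manip.current_tcp_rot(): TCP orientation.
- manip.current_force(): force on the tool from outside, world axes, zero at the start.
- manip.current_ft_torque(): the same for the moment, N m.
- manip.current_grip_width(): opening from 0.0 (shut) to 1.0 (fully open).
- manip.current_grip_force(): force on a finger pad.
Only numpy, scipy, OpenCV 4.12 (cv2) and the standard library are available. Lean on these libraries where they do the work, as an engineer would, in place of code of your own. Each camera call takes 0.05 s, during which the arm holds its last target. There are 200 camera calls.

TASK

You are serving at a chocolate shop's counter. First sanitise the fingertips: press the dished cap of the push-top sanitiser bottle fully down with them and let it spring back up. Then take the clear praline case's lid by its handle, lift it to 60 degrees open, never letting it drop, and finish while still holding it there by the handle so that a colleague can reach in; touch no pralines and leave the gift box, tongs and price block where they are.

Things in the scene. Friction and masses are not known exactly. Their poses are not given: they have to be found in the camera images.
- case: Praline display case fixed to the counter: dark wooden plinth, clear walls, 212 mm deep (x), 312 wide (y), rim 105 mm high. Origin: centre of its underside, on the counter. Own x points from the handle side to the hinge side, away from the robot give or take 0.3 rad; the lid's hinge runs along y at x = +100 mm, 105 mm up. Stands left or right of the sanitiser bottle.
- hinge_mid (a point): Middle of the lid's hinge line: 100 mm from the case's origin along its +x, 105 mm above the counter. Axes as the case's.
- lid_angle (a joint): Lid angle in rad: 0 closed (level), 1.047 = 60 degrees open, stop at 1.31 (75 degrees). The free (handle) edge swings up and over towards the hinge. Nothing keeps the lid open: it falls shut when let go at any angle.
- case_lid: The lid: clear 5 mm sheet with aluminium edging, 206 by 306 mm, 0.35 to 0.7 kg. Its handle (solids case_lid_c1 to c3) is a steel bow of 10 mm round bar: the straight bar, 110 mm long along the case's y, stands out and up from the lid's free edge on two legs. The bar can turn between the gripper's pads, so the tool may stay upright. Origin on the hinge line; axes as the case's when shut.
- handle_mid (a point): Middle of the handle's bar, on its centreline: pinch here from above, fingers closing across the bar. Lid closed: 140 mm above the counter, 29 mm above the lid's top, 22 mm out past its free edge. At lid angle a it lies 0.225 cos a - 0.035 sin a (m) from the hinge line towards the handle side and 0.225 sin a + 0.035 cos a above it (at 60 degrees: 82 and 212 mm).
- pralines: Bed of chocolates on a thin card inside the case, 182 by 280 mm, tops 22 to 26 mm above the plinth's 18 mm top (about 44 mm above the counter at most), seen through the lid. Fixed. Origin: centre of its underside.
- dispenser: Push-top sanitiser bottle fixed upright in a steel bracket on the counter: white round bottle 72 mm across, black ribbed collar, steel dished cap on top. Origin: centre of its underside, on the counter.
- pump_cap (a joint): How far the bottle's cap is pressed, in m: 0 up, 0.009 fully down. Sprung: starts to move at about 2 N, fully down at about 6 N, springs back by itself when let go.
- cap_top (a point): Centre of the dish's floor, on top of the sprung cap, where it is pressed straight down with the shut fingertips: 140 mm above the counter with the cap up. The dish is 62 mm across outside, its rim 4 mm higher than its floor and 52 mm across inside.
- gift_box: Bystander: open turquoise card box with two rows of pralines, 70 by 230 by 40 mm, about 25 mm behind the case's hinge side. Loose. Origin: centre of its underside.
- tongs: Bystander: steel serving tongs lying on the counter, about 200 mm long (own x), 45 mm wide, 18 mm high. Loose. Origin: near the middle, on the counter.
- tag: Bystander: clear blank price block, 22 by 70 mm, 22 mm high. Loose. Origin: centre of its underside.
Mind the look-alikes: they are no part of the job. There is more than one size of the dispenser; the job needs the smallest.

How it is judged:
On the way, in this order (a step that is already met when the one before it is completed fails the run):
1. with the lid still shut, the sanitiser bottle's cap is pressed down by the fingers (value of joint pump_cap above 0.0075 m and contact force between the fingers and dispenser above 1 N and value of joint lid_angle below 0.05 rad), for 0.05 s.
2. the cap is let go and has sprung back up, the lid still shut (value of joint pump_cap below 0.0015 m and value of joint lid_angle below 0.05 rad), for 0.1 s.
3. the lid is held open by its handle at 60 degrees, give or take 7 (value of joint lid_angle between 0.925 and 1.169 rad and (contact force between the fingers and case_lid_c1 above 0.4 N or contact force between the fingers and case_lid_c2 above 0.4 N or contact force between the fingers and case_lid_c3 above 0.4 N)), for 0.2 s.
At the end, for the whole second after the job is handed in: The lid stands still at 60 degrees open (53 to 67), held by the robot's fingers on its handle and propped by nothing else; the bottle's cap is back up; the gift box, tongs and price block are within 20 mm of where they were (all of step 3 and velocity of joint lid_angle between -0.1 and 0.1 rad/s and value of joint pump_cap below 0.0015 m and contact force between case and gift_box below 0.1 N and contact force between case and tongs below 0.1 N and contact force between case and tag below 0.1 N and distance of each of gift_box, tongs, tag from where it was at the start of the episode below 0.02 m); the arm keeps its last pose, push and grip.
It fails at once if the lid is dropped or slams (it closes faster than 1.5 rad/s) (velocity of joint lid_angle below -1.5 rad/s).
It fails at once if the robot touches the pralines (contact force between any of the fingers, the arm and pralines above 0.2 N).
It fails at once if the gift box, tongs or price block is pushed more than 20 mm away (distance of any of gift_box, tongs, tag from where it was at the start of the episode above 0.02 m).
It also fails if it takes over 51 s, if anything falls off the work surface, if the arm or the gripper's body presses on something with over 40 N, if the wrist force passes 120 N, or if a joint passes its speed limit or range.

## Working session

There is one attempt and no reset: what is moved stays moved. The work goes in short steps, each a Python script; the robot and the scene stay as the last script left them, time stands still between calls to the robot, and variables do not carry over. Pictures are saved under pics/ and viewed, at most 10 in all, crops included, and the job is handed in when it is done.

```bash
mkdir -p pics; cat > h.py <<'E'
from bench import manip
import numpy as np, cv2
def grab(n):
    p,d=manip.grab_frame(n); return p,d,manip.get_calibration(n)
def w2p(X,c):
    X=np.atleast_2d(X)@np.array(c["R"]).T+np.array(c["t"]); s=X[:,:2]/X[:,2:]
    s=s*(1+c["k1"]*(s**2).sum(1,keepdims=True)); K=np.array(c["camera_matrix"])
    return s@K[:2,:2].T+K[:2,2]
def p2ray(uv,c):
    K=np.array(c["camera_matrix"]); uv=np.atleast_2d(np.float64(uv))
    return cv2.undistortPoints(uv[:,None],K,np.array([c["k1"],0,0,0.]))[:,0]
def p2w(uv,z,c):  # depth z
    r=p2ray(uv,c); P=np.c_[r,np.ones(len(r))]*np.atleast_1d(z)[:,None]
    return (P-np.array(c["t"]))@np.array(c["R"])
def onplane(uv,h,c):  # at world height h
    R=np.array(c["R"]);C=-R.T@np.array(c["t"]); r=p2ray(uv,c); d=np.c_[r,np.ones(len(r))]@R
    return C+d*((h-C[2])/d[:,2])[:,None]
E
python3 - <<'E'
from h import *
for n in("scene","top"):
    p,d,c=grab(n); cv2.imwrite(f"pics/{n}0.png",p[:,:,::-1]); np.save(f"{n}_d.npy",d)
    print(n,np.round(-np.array(c["R"]).T@c["t"],3))
    for o in("dispenser","cap_top","case","case_lid","handle_mid","gift_box","tongs","tag","pralines"):
        for r in manip.look_for(n,o)[:4]: print(o,np.round(r["at"],3),round(r["confidence"],2),w2p(r["at"],c).round()[0])
E
```

```text
scene [1.025 0.037 0.894]
dispenser [ 0.406 -0.133  0.116] 0.79 [296. 149.]
dispenser [ 0.617 -0.357  0.121] 0.71 [189. 203.]
dispenser [ 0.59  -0.163  0.082] 0.65 [271. 213.]
cap_top [ 0.376 -0.143  0.19 ] 0.9 [293. 121.]
cap_top [ 0.562 -0.171  0.138] 0.74 [268. 191.]
cap_top [ 0.598 -0.379  0.187] 0.73 [174. 180.]
case [0.591 0.149 0.107] 0.93 [398. 227.]
case_lid [0.565 0.145 0.107] 0.74 [397. 217.]
case_lid [ 0.564 -0.17   0.139] 0.16 [268. 192.]
handle_mid [0.57  0.147 0.109] 0.56 [398. 218.]
gift_box [0.736 0.154 0.03 ] 0.82 [391. 297.]
tongs [0.324 0.09  0.009] 0.8 [377. 160.]
tongs [ 0.566 -0.17   0.14 ] 0.44 [267. 192.]
pralines [ 0.565 -0.172  0.136] 0.35 [267. 193.]
top [ 0.369 -0.054  1.201]
dispenser [ 0.583 -0.359  0.132] 0.77 [459. 188.]
dispenser [ 0.375 -0.129  0.133] 0.7 [359. 280.]
dispenser [ 0.553 -0.165  0.092] 0.66 [373. 203.]
cap_top [ 0.566 -0.172  0.141] 0.93 [378. 194.]
cap_top [ 0.593 -0.377  0.194] 0.69 [475. 178.]
cap_top [ 0.377 -0.144  0.189] 0.62 [369. 279.]
case [0.555 0.144 0.107] 0.6 [241. 201.]
handle_mid [0.554 0.145 0.107] 0.65 [241. 201.]
handle_mid [0.558 0.151 0.109] 0.57 [238. 199.]
gift_box [0.735 0.155 0.029] 0.57 [245. 137.]
tongs [0.325 0.076 0.014] 0.8 [272. 300.]
tag [0.402 0.239 0.022] 0.56 [207. 267.]
```

View pics/scene0.png

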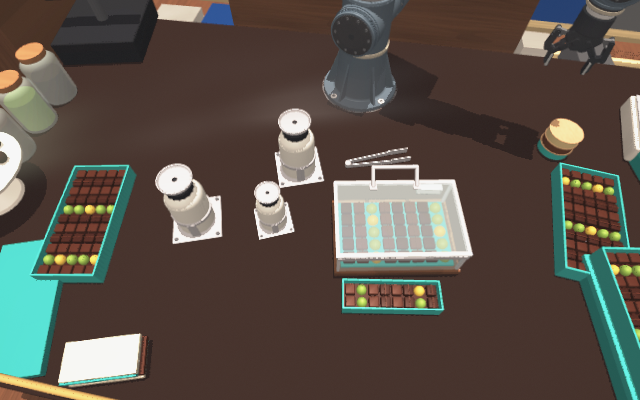

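View pics/top0.png

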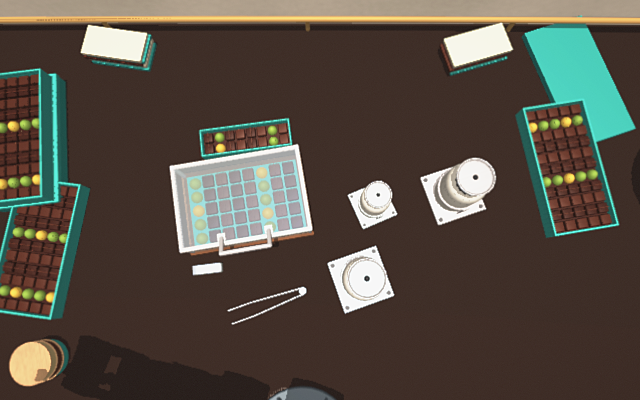

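Three dispenser look-alikes appear in the scene picture: (296,149), (189,203) and (271,213). The first two have caps at about 0.19 m. The one at (271,213), seen at (377,196) from the top, has its cap at 0.14 m and is visibly the smallest, so it fits the description. The case's handle shows in the top view from about (220,250) to (271,243). I'll confirm both in an enlarged crop.

```bash
python3 - <<'E'
from h import *
im=cv2.imread("pics/top0.png"); d=np.load("top_d.npy"); c=manip.get_calibration("top")
cv2.imwrite("pics/crop1.png",cv2.resize(im[150:310,190:420],None,fx=3.4,fy=3.4,interpolation=cv2.INTER_CUBIC))
v,u=np.mgrid[0:400,0:640]; m=(d>0)
uv=np.c_[u[m],v[m]]; P=p2w(uv,d[m],c)
near=np.hypot(P[:,0]-.565,P[:,1]+.172)<.06
for lo,hi in((.13,.137),(.137,.142),(.142,.16)):
    q=P[near&(P[:,2]>lo)&(P[:,2]<hi)]; print(lo,len(q),q.mean(0).round(4) if len(q) else'',np.ptp(q,0).round(3) if len(q) else '')
h=(P[:,2]>.128)&(P[:,2]<.16)&(P[:,1]>0)&(P[:,1]<.3)&(P[:,0]>.3)&(P[:,0]<.6)
q=P[h]; print("bar",len(q),uv[h].min(0),uv[h].max(0)); print(q.mean(0).round(4),q.min(0).round(4),q.max(0).round(4))
b=(q[:,2]>.138); x=q[b]; mu=x.mean(0); w=np.linalg.svd((x-mu)[:,:2])[2][0]; s=(x-mu)[:,:2]@w
print(len(x),mu,w,s.min(),s.max(),np.arctan2(w[1],w[0]))
rim=(P[:,2]>.095)&(P[:,2]<.12)&(P[:,1]>-.06)&(P[:,1]<.4)&(P[:,0]>.4)&(P[:,0]<.75)
r=cv2.minAreaRect(P[rim][:,:2].astype(np.float32)); print("rim",r,rim.sum())
g=(P[:,2]>.03)&(P[:,2]<.05)&(P[:,1]>0)&(P[:,1]<.3)&(P[:,0]>.68)&(P[:,0]<.8)
print("gift",cv2.minAreaRect(P[g][:,:2].astype(np.float32)))
E
```

```text
0.13 102 [ 0.5659 -0.1715  0.1358] [0.051 0.052 0.005]
0.137 388 [ 0.5665 -0.1712  0.1394] [0.06  0.059 0.005]
0.142 75 [ 0.569  -0.1744  0.1436] [0.06  0.059 0.005]
bar 295 [219 235] [271 255]
[0.4432 0.1257 0.141 ] [0.4267 0.0675 0.1281] [0.4729 0.1865 0.1477]
245 [0.44108084 0.12528964 0.14259736] [ 0.17395076 -0.98475435] -0.058790341955750614 0.05894500173490871 -1.3959561388813122
rim ((0.563123881816864, 0.14849454164505005), (0.20883965492248535, 0.3098175823688507), 10.211873054504395) 11452
gift ((0.7322788834571838, 0.15329912304878235), (0.07338506728410721, 0.2303796410560608), 8.266758918762207)
```

View pics/crop1.png

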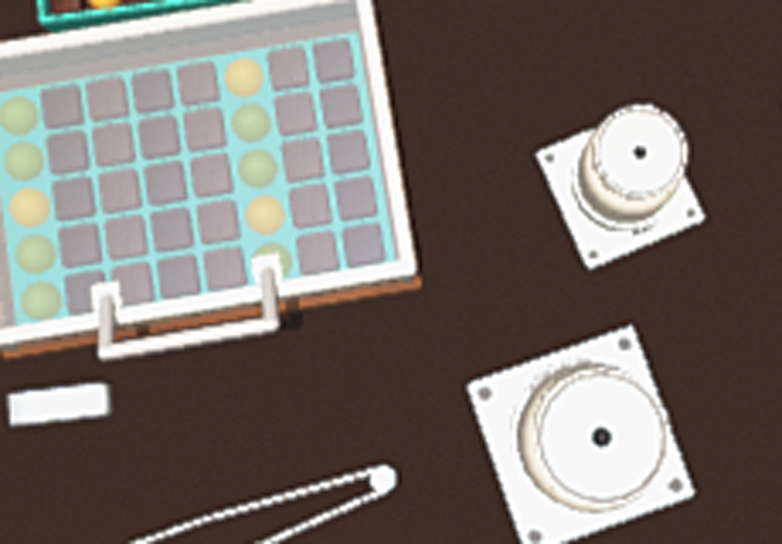

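The crop shows the smallest bottle at upper right, with its cap centre at crop (640,152), i.e. picture (378,195). Both its dish and its base plate are smaller than those of the bottle at (601,437). The handle bar runs from (105,350) to (272,325).

The numbers agree:

| Item | Measured | Given |
|---|---|---|
| Cap height | 0.139–0.14 m | 0.140 m |
| Dish width | 60 mm | 62 mm |
| Handle-bar top | about 0.143 m | 0.145 m |

The rim centre minus 125 mm also lands on the bar. Case yaw is about 10.1°. Pressing the cap now.

```bash
cat >> h.py <<'E'
yaw=np.deg2rad(10.1); cx=np.array([np.cos(yaw),np.sin(yaw),0])
def down(y): 
    y=y/np.linalg.norm(y); z=np.array([0,0,-1.]); return np.c_[np.cross(y,z),y,z]
E
python3 - <<'E'
from h import *
R0=np.array(manip.current_tcp_rot()); print(R0.round(2), manip.current_time())
c=manip.get_calibration("scene"); print(w2p([[.4405,.126,.14],[.567,-.172,.14]],c), onplane([[267.5,191.5]],.14,c))
manip.set_gripper(0.0,40)
p=np.array([.567,-.172])
for s in(1,-1):
    q=manip.inverse_kinematics([*p,.25],down(s*cx)); print(s,q)
manip.move_l([.121,.537,.33],max_speed=.2)
manip.move_ptp([*p,.22],R0); manip.move_l([*p,.15],max_speed=.12)
f0=np.array(manip.current_force()); print("f0",f0.round(2),manip.current_ee_pos())
z=.135
while z>.126:
    manip.move_l([*p,z],max_speed=.03); f=np.array(manip.current_force())-f0; print(z,f.round(2),np.round(manip.current_ee_pos(),4))
    if f[2]>12: break
    z-=.0015
manip.dwell(.15)
manip.move_l([*p,.16],max_speed=.06); manip.dwell(.2)
print(np.round(np.array(manip.current_force())-f0,2),manip.current_time())
E
```

```text
[[-0.98  0.22 -0.  ]
 [ 0.22  0.98  0.  ]
 [ 0.    0.   -1.  ]] 1.0
[[394.63278896 166.50260186]
 [266.71428107 192.21359427]] [[ 0.56470626 -0.17061909  0.14      ]]
1 [-3.73088160e-01  4.10500163e-01  1.51599892e+00 -4.44089210e-16
  1.21509357e+00 -5.49366414e-01]
-1 [-3.73088160e-01  4.10500163e-01  1.51599892e+00 -4.44089210e-16
  1.21509357e+00  2.59222624e+00]
f0 [ 0.1  -0.03  0.17] [ 0.56738533 -0.17207383  0.15064081]
0.135 [0.4  0.34 3.72] [ 0.5672 -0.1721  0.1353]
0.1335 [ 1.61 -0.09  4.42] [ 0.5672 -0.1721  0.1337]
0.132 [ 2.15 -0.2   5.34] [ 0.5672 -0.1721  0.1322]
0.1305 [1.54 0.75 8.  ] [ 0.5673 -0.1721  0.1311]
0.129 [-5.51  2.34 21.43] [ 0.5673 -0.1722  0.1309]
[0.37 0.22 0.28] 8.775
```

The force rose along the spring to 8 N, then hit the stop at 21 N with the TCP at 0.131. The cap was fully down, and it has been released. Next I'll go above the handle and re-measure the bar with the wrist camera.

```bash
python3 - <<'E'
from h import *
hm=np.array([.4405,.126]); R=down(cx)
manip.move_l([.567,-.172,.26],max_speed=.2)
manip.set_gripper(0.6,40)
manip.move_ptp([*hm,.25],R)
c=manip.get_calibration("wrist"); p,d=manip.grab_frame("wrist"); cv2.imwrite("pics/wrist1.png",p[:,:,::-1])
m=d>0; v,u=np.nonzero(m); P=p2w(np.c_[u,v],d[m],c)
k=(P[:,2]>.134)&(P[:,2]<.155)&(np.abs(P[:,0]-hm[0])<.06)&(np.abs(P[:,1]-hm[1])<.08)
x=P[k]; print(k.sum(),u[k].min(),u[k].max(),v[k].min(),v[k].max())
if k.sum()>20:
    print(x.mean(0).round(4),x.max(0).round(4)); r=cv2.minAreaRect(x[:,:2].astype(np.float32)); print(r)
    cy=np.array([-cx[1],cx[0]]); s=(x[:,:2]-hm)@cy; t=(x[:,:2]-hm)@cx[:2]
    print("along y",s.min(),s.max(),"across fit",np.polyfit(s[x[:,2]>.141],t[x[:,2]>.141],1))
print(manip.current_time(),np.round(manip.current_qpos(),3))
E
```

```text
1748 315 342 119 252
[0.4404 0.1321 0.1438] [0.4673 0.1874 0.1476]
((0.4460351765155792, 0.1279025375843048), (0.022748209536075592, 0.11935362964868546), 10.341540336608887)
along y -0.058806049042196544 0.060587136346589465 across fit [-0.00059136 -0.00049537]
11.5417 [ 0.176  0.161  1.854 -0.     1.127 -0.   ]
```

View pics/wrist1.png

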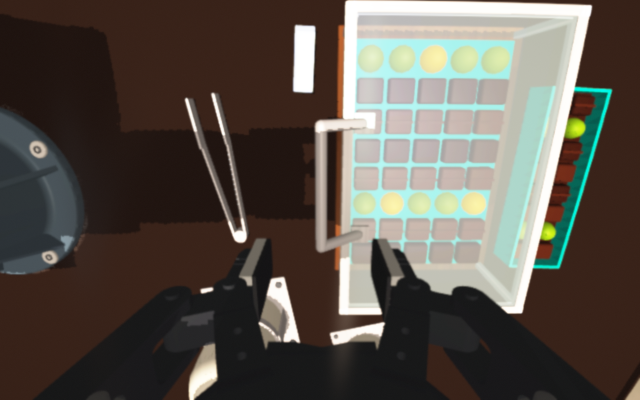

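The wrist view shows the bar at column 322, rows 120–250, midway between the open fingers. The across-bar error is 0.5 mm and the yaw matches. Next I'll descend, grip, and lift along the arc.

```bash
python3 - <<'E'
from h import *
hm=np.array([.440,.1265]); R=down(cx); H=np.array([*(hm+.225*cx[:2]),.105])
def pt(a): 
    return H-cx*(.225*np.cos(a)-.035*np.sin(a))+np.array([0,0,.225*np.sin(a)+.035*np.cos(a)-.017])
manip.move_l(pt(0)+[0,0,.03],R,max_speed=.12); manip.move_l(pt(0),R,max_speed=.05)
f0=np.array(manip.current_force())
manip.set_gripper(0.0,50); print("grip",manip.current_grip_width(),manip.current_grip_force(),(np.array(manip.current_force())-f0).round(2),manip.current_time())
if manip.current_grip_width()>.04:
    for a in np.deg2rad(np.arange(5,61,5)):
        manip.move_l(pt(a),max_speed=.06)
        f=np.array(manip.current_force())-f0
        print(round(np.rad2deg(a)),f.round(2),round(manip.current_grip_width(),3),round(manip.current_grip_force(),1),(np.array(manip.current_ee_pos())-pt(a)).round(4))
        if np.linalg.norm(f)>40: print("stop");break
print(manip.current_time())
p,d,c=grab("scene"); cv2.imwrite("pics/scene1.png",cv2.resize(p[60:340,230:520,::-1],None,fx=2,fy=2))
E
```

```text
grip 0.09532251139318271 48.72449040412903 [ 0.45 -0.46  2.2 ] 13.7167
5 [ 3.69  0.52 -5.32] 0.093 48.6 [0.0001 0.     0.0001]
10 [ 3.04  0.51 -5.97] 0.097 48.7 [-0.0002 -0.     -0.0002]
15 [-1.87 -1.2  -4.89] 0.091 48.8 [-0.0003 -0.      0.    ]
20 [-5.87 -1.13 -2.87] 0.096 48.9 [-0.0002 -0.      0.0007]
25 [-9.31 -1.75  2.19] 0.094 48.9 [-0.0005 -0.0001  0.001 ]
30 [-11.94  -2.78   4.08] 0.098 49.0 [-0.0007 -0.0001  0.0012]
35 [-13.5   -2.52   7.06] 0.092 49.1 [-0.0009 -0.0001  0.0015]
40 [-16.37  -3.49  13.11] 0.096 49.2 [-0.0008 -0.0001  0.0023]
45 [-16.61  -4.18  17.04] 0.097 49.3 [-0.0006 -0.      0.0029]
50 [-12.21  -2.09  14.22] 0.096 51.1 [0.0001 0.0001 0.0029]
55 [-6.71 -1.4   9.62] 0.09 51.7 [0.0005 0.0002 0.0027]
60 [-6.42 -1.83 10.8 ] 0.092 51.4 [0.0007 0.0002 0.0031]
19.5167
```

View pics/scene1.png

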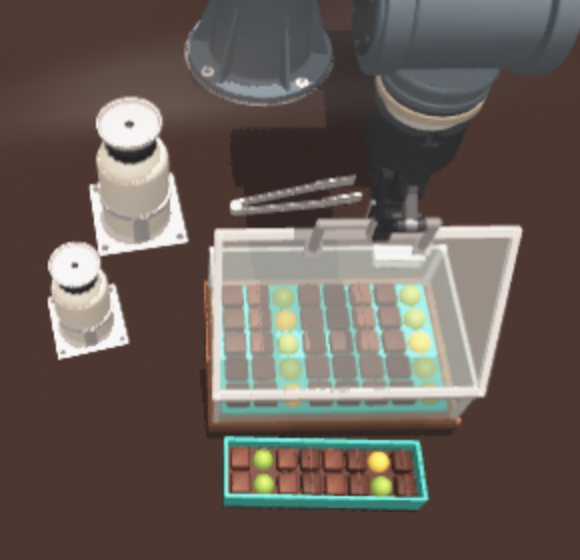

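The crop shows the lid raised, with the bow (310–435, 225–250) in the fingers at about (390,225). The tongs, gift box and bottles are undisturbed and the small bottle's cap is up. I'll check the lid angle from depth, and the bystanders, before handing in.

```bash
python3 - <<'E'
from h import *
H=np.array([.440,.1265,0.105])+.225*cx; cy=np.array([-cx[1],cx[0],0])
for n in("scene","top"):
    p,d,c=grab(n); m=d>0; v,u=np.nonzero(m); P=p2w(np.c_[u,v],d[m],c)
    q=P-H; r=-q@cx; y=q@cy; z=q[:,2]
    for nm,k in(("left",(y>.08)&(y<.16)),("right",(y<-.08)&(y>-.16))):
        k=k&(z>.06)&(z<.2)&(r>0)&(r<.2)
        a=np.rad2deg(np.arctan2(z[k],r[k])); print(n,nm,k.sum(),np.percentile(a,[10,50,90]).round(1) if k.sum() else '')
    for o in("gift_box","tongs","tag"):
        for s in manip.look_for(n,o)[:1]: print(o,np.round(s["at"],3),round(s["confidence"],2))
print(np.round(manip.current_force(),2),manip.current_grip_force(),manip.current_time(),np.abs(manip.current_joint_vel()).max())
E
```

```text
scene left 2040 [62.1 63.1 64.8]
scene right 2138 [62.2 63.1 65.3]
gift_box [0.736 0.156 0.029] 0.74
tongs [0.322 0.092 0.007] 0.73
top left 95 [63.5 64.  64.8]
top right 691 [61.  62.2 63.9]
gift_box [0.743 0.114 0.028] 0.69
tongs [0.333 0.06  0.014] 0.7
[-7.55 -0.98 12.05] 51.357107162475586 19.9667 0.0016558721422805904
```

Depth puts the lid's top surface at about 62–63°. Allowing for the sheet thickness, the lid is at about 61–62°, inside 53–67°. It stands still and is held at 51 N. The scene view puts the gift box and tongs where they were. The top view's shifts come from the arm covering part of them. The price block is hidden behind the arm, and nothing came near it. Handing in.

```bash
python3 -c "
from bench import manip
print(manip.sign_off())"
```

```text
the job is handed in; nothing more can be done
None
```

I handed the job in at about 20 s: the smallest bottle's cap was pressed to its stop and sprang back, and the lid is held by its handle at about 61–62° open; the gift box and tongs checked in place, but the price block was out of view at the end and no verdict was shown.

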